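Lay the try square flush against the marble tray

ROBOT

A 6-joint arm with a two-finger parallel gripper is mounted at the origin on a cart in front of the work surface, level with it; the furniture and walls round the work are solid. World frame = base frame: x ahead of the robot, y to its left, z up, the work surface at z = 0. Lengths are in mm, angles in rad, forces in N, time in s.
With the tool pointing down it reaches from about 275 to 750 mm from the base axis. Payload 10.2 kg.
Tool frame: the origin (TCP) lies where the fingers leave the gripper's body, on its centre line; the fingertips stand 73 mm ahead of it and the grasp point (between the pads) lies 54 mm ahead of it; z points along the fingers, y is the direction in which the jaws open and shut (so a half turn about z gives the same grasp; the last joint's range is limited). The gripper opens to 85 mm and grips with 20 to 120 N. Pads are 22 mm wide; open, the fingers measure 114 mm over their backs; the gripper's body (76 mm by 85 mm) begins 54 mm behind the grasp point. The pads swing forward as they close: fully open they stand 13 mm farther back than shut.
Start: joints at [-1.438, 0.313, 1.498, -0, 1.331, -0.223], TCP at [182.866, -492.13, 303.894] pointing down, gripper open.
Joint ranges: [-2.94, 2.94], [-0.97, 2.17], [0.19, 2.56], [-1.23, 4.37], [0.02, 3.11], [-2.88, 2.88]. Speed limits (rad/s): [2.39, 2.39, 3.01, 3.14, 3.14, 3.14].

INTERFACE

Orientations are given as a unit quaternion [w, x, y, z].
In Python, from workcell import monitor, cams, job gives the robot as it stands. The module is installed in compiled form; this text tells all that it offers.
- The arm moves only by the tool step_arm, never from a script. Its argument "series" is a list of rows, each a list of 2 entries, a list of its own where there are three numbers: the shift along the tool's x, y, z in m, then the turn, a rotation vector about the tool's x, y, z in degrees. A call has 1 to 20 rows; each row shifts and turns the commanded pose from where the row before left it, along the tool's axes as they then stand; what a row does not reach is not made up. A row lasts 1/12 s, in which the tool goes at most 41.7 mm and 7.16 degrees, less where a joint would pass 70% of its speed; a pose out of reach is approached as far as the arm can. A call is refused whole if a number of a shift passes 0.0417 or a number of a turn 7.16, either way. A call with a gripper value outside its range is refused whole. "fingers" is the opening, from 0 (shut) to 1 (fully open), set as the call begins (left out, the last holds). The fingers move at their own pace and stop on an object; the grip force is fixed at half the most. Time passes only in rows, so rows that do not move let the fingers close. It gives the time, the measured TCP pose, the force and the opening at its end, in the units of the state.
- monitor.observe(): the state, without advancing time (a new reading comes with each control period).
- cams.get_image(name): name is "scene" or "top" or "wrist"; returns the picture (384x512x3 uint8, red, green, blue); there is no depth.
- cams.camera_params(name): a dict with "K" (3x3 intrinsics, pixels), "R" (3x3) and "t" (3): a world point X has camera coordinates R X + t. Camera axes: x right, y down, z forward; pixel columns grow to the right and rows downward; lengths in mm; the calibration is good to about 2 mm. A picture is of the moment at which its call begins: read the wrist's pose just before it. camera_params takes no time and is no camera call; for the wrist camera it gives the pose at the moment of the call.
- job.hand_in(): hands the job in, once; it reports no verdict.
The state is a dict: "t": time; "qpos": joint angles; "dq": joint speeds; "effort": joint torques, N m; "eef_pos": TCP position; "eef_rot": TCP orientation; "ft_force": force on the tool from outside, world axes, zero at the start; "torque": the same for the moment, N m; "grip_width": opening from 0.0 (shut) to 1.0 (fully open).
Only numpy, scipy, OpenCV 4.12 (cv2) and the standard library are available. Lean on these libraries where they do the work, as an engineer would, in place of code of your own. Each camera call takes 0.05 s, during which the arm holds its last target.

TASK

Check the marble tray for square: take the try square off its sloping wooden rest and lay it flat on the worktop at the tray's long edge that faces you, with its blade across the top of the tray and its whole wooden stock flush against that edge, then let go. Do not shove the tray out of its place, and leave the tin on it standing where it is.

Things in the scene. Friction and masses are not known exactly. Their poses are not given: they have to be found in the camera images.
- try_square: Try square, 0.28 kg: dark wooden stock 20 (x) x 120 (y) x 36 (z) mm with a flat steel blade at right angles toward +x from its +y end. Origin: centre of the stock's underside, z out of its top. At the start it lies on tool_rest, same heading, blade uphill, its z axis leaning 28 degrees toward the robot. Grip the stock across its 20 mm where it is bare, y = -60 to 30 mm. On the worktop 2 to 4 N slides it.
- tool_rest: Sloping pale wooden rest, fixed, 150 (x) x 130 (y) mm, about 105 mm high; it rises at 28 degrees toward +x, away from the robot. Origin: centre of its underside. The stock lies low on the slope against two stops at y = -50 and 50 mm, 18 mm wide, 15 mm high, open between; its underside's centre is at x = -46, z = 40 mm. A strip at y = 30 to 60 mm carries the blade.
- marble_tray: White marble tray, a plain rectangular slab 200 (x) x 270 (y) x 12 (z) mm, 0.95 kg, loose: 5 to 10 N slides it with the tin. Origin: centre of its underside. The edge to use is the long one at x = -100 mm, facing the robot. It stands left or right of tool_rest.
- tin: Low round tin, 75 mm across, 58 mm high, loose on the tray near its far right corner (about x = 52, y = -85 mm of the tray). Origin: centre of its underside.
- face_left (a point): Point on the stock's inner face (the +x face, blade side) near its blade end: at 10, 55, 2 mm in the square's frame. Flush: x = -100 mm in the tray's frame. Of this face the upper 24 mm stand above the tray's top when flush.
- face_right (a point): Point on the stock's inner face near its other end: at 10, -55, 2 mm in the square's frame. Flush: x = -100 mm in the tray's frame.
- blade_tip (a point): Middle of the underside of the blade's free end, at 160, 45, 14 mm in the square's frame. The blade is 30 mm wide (y = 30 to 60 mm), 3 mm thick; with the stock on the worktop it passes 2 mm above the tray.
Things that resemble listed ones, but are neither listed nor needed, are in the scene too. What is meant by the tin is not yellow, and is the larger of those in its own colour.

How it is judged (in metres and radians):
At the end, for the whole second after the job is handed in: The stock lies flat on the worktop, its face_left and face_right points within 2.5 mm of the plane of the tray edge that faces the robot and at most 5 mm past its ends; the blade tip is over 130 mm in across the tray; the square is at rest and the tin stands on the tray (x of face_left in the frame of marble_tray between -0.1025 and -0.0975 m and y of face_left in the frame of marble_tray between -0.14 and 0.14 m and height (world z) of each of face_left, face_right below 0.006 m and x of face_right in the frame of marble_tray between -0.1025 and -0.0975 m and y of face_right in the frame of marble_tray between -0.14 and 0.14 m and x of blade_tip in the frame of marble_tray above 0.03 m and angle between try_square's own z axis and vertical below 0.05 rad and linear speed of try_square below 0.01 m/s and height (world z) of tin above 0.009 m and angle between tin's own z axis and vertical below 0.1 rad); the robot touches nothing.
It fails at once if the tray is shoved more than 30 mm out of its place (distance of marble_tray from where it was at the start of the episode above 0.03 m).
It fails at once if the tin is knocked over or shifted more than 40 mm (distance of tin from where it was at the start of the episode above 0.04 m or angle between tin's own z axis and vertical above 0.35 rad).
It also fails if it takes over 58 s, if anything falls off the work surface, if the arm or the gripper's body presses on something with over 40 N, if the wrist force passes 120 N, or if a joint passes its speed limit or range.

## Working session

There is one attempt and no reset: what is moved stays moved. The work goes in short steps, Python scripts to look and compute and a tool call to move; the robot and the scene stay as the last step left them, time stands still between calls to the robot, and variables do not carry over. Pictures are saved under pics/ and viewed, and the job is handed in when it is done.

Besides the shell and the picture viewer there is one more tool, called as a command line: name --argument value ..., lists and objects as JSON in quotes. step_arm: Moves the arm, as the interface text tells. Its arguments: {"type":"object","properties":{"series":{"type":"array","items":{"type":"array"}},"fingers":{"type":"number"}},"required":["series"]}

```bash
mkdir -p pics
python3 - <<'E'
from workcell import monitor, cams, job
import cv2, pickle
print(monitor.observe())
for n in ["scene","top","wrist"]:
    p=cams.camera_params(n); im=cams.get_image(n)
    cv2.imwrite(f"pics/{n}0.png",im[:,:,::-1]); print(n,p)
    pickle.dump(p,open(f"{n}0.pkl","wb"))
E
```

```text
{'t': 0.0, 'qpos': array([-1.43837078e+00,  3.13445012e-01,  1.49846324e+00, -1.05119984e-05,
        1.33098137e+00, -2.23368615e-01]), 'dq': array([ 0.001526  , -0.00039898, -0.00071665, -0.00142637, -0.00160605,
       -0.00070729]), 'effort': array([-7.34818695e-05, -4.12261999e+01, -2.59743887e+01, -1.98751104e-04,
        4.14281458e-03,  6.35452309e-06]), 'eef_pos': array([ 182.85491754, -491.94469949,  303.3277174 ]), 'eef_rot': array([-6.48048282e-04,  9.84217574e-01,  1.76961428e-01,  2.43780233e-05]), 'ft_force': array([ 0.209493  , -0.38299937,  0.83008474]), 'torque': array([-0.04544555, -0.03017355,  0.00739511]), 'grip_width': 1.0026936121179009}
scene {'K': array([[383.40401558,   0.        , 258.59507658],
       [  0.        , 383.40401558, 189.86535915],
       [  0.        ,   0.        ,   1.        ]]), 'R': array([[-0.72452459, -0.68909495, -0.01456929],
       [-0.33752732,  0.37315256, -0.8641947 ],
       [ 0.60094877, -0.62121278, -0.50294657]]), 't': array([361.50542843, 254.15686733, 725.76105947])}
top {'K': array([[391.59071757,   0.        , 256.01717645],
       [  0.        , 391.59071757, 195.53741948],
       [  0.        ,   0.        ,   1.        ]]), 'R': array([[-0.01795711, -0.99952135,  0.02519159],
       [-0.99522874,  0.01545192, -0.09633789],
       [ 0.09590252, -0.02680134, -0.99502985]]), 't': array([  -1.99825674,  555.85590167, 1062.70637018])}
wrist {'K': array([[330.16666301,   0.        , 258.17029668],
       [  0.        , 330.16666301, 185.9157511 ],
       [  0.        ,   0.        ,   1.        ]]), 'R': array([[ 0.34887864, -0.93716734, -0.00103466],
       [-0.90211392, -0.33612804,  0.27057053],
       [-0.25391764, -0.0934629 , -0.9626996 ]]), 't': array([-524.97381319,  -35.81115869,  378.73792834])}
```

View pics/top0.png

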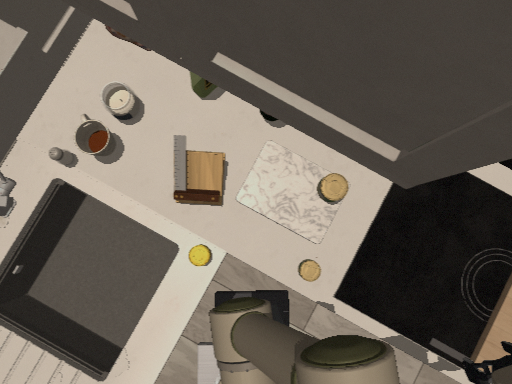

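View pics/scene0.png

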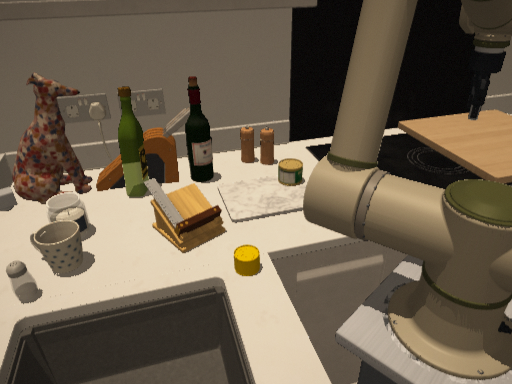

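View pics/wrist0.png

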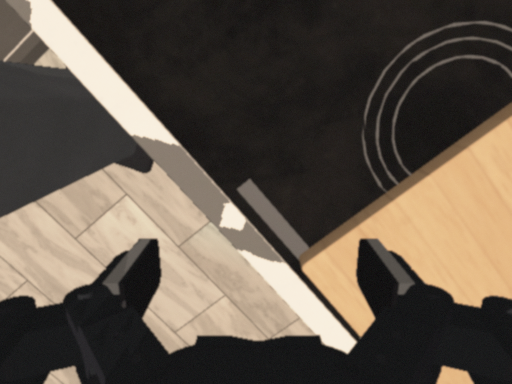

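```bash
cat > h.py <<'E'
import numpy as np, cv2, pickle
from scipy.spatial.transform import Rotation as Rn
def ray(p,u,v):
    d=p["R"].T@np.linalg.inv(p["K"])@np.array([u,v,1.]); c=-p["R"].T@p["t"]; return c,d
def onz(p,uv,z):
    c,d=ray(p,*uv); return c+d*(z-c[2])/d[2]
def proj(p,X):
    x=p["K"]@(p["R"]@np.asarray(X,float)+p["t"]); return x[:2]/x[2]
def quat(q): return Rn.from_quat([q[1],q[2],q[3],q[0]])
E
python3 - <<'E'
from h import *
im=cv2.imread("pics/top0.png"); 
c=im[120:260,160:370]; cv2.imwrite("pics/top0c.png",cv2.resize(c,None,fx=3.8,fy=3.8,interpolation=cv2.INTER_CUBIC))
s=cv2.imread("pics/scene0.png")[140:290,130:330]; cv2.imwrite("pics/scene0c.png",cv2.resize(s,None,fx=4,fy=4,interpolation=cv2.INTER_CUBIC))
E
```

```text
(no output)
```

View pics/top0c.png

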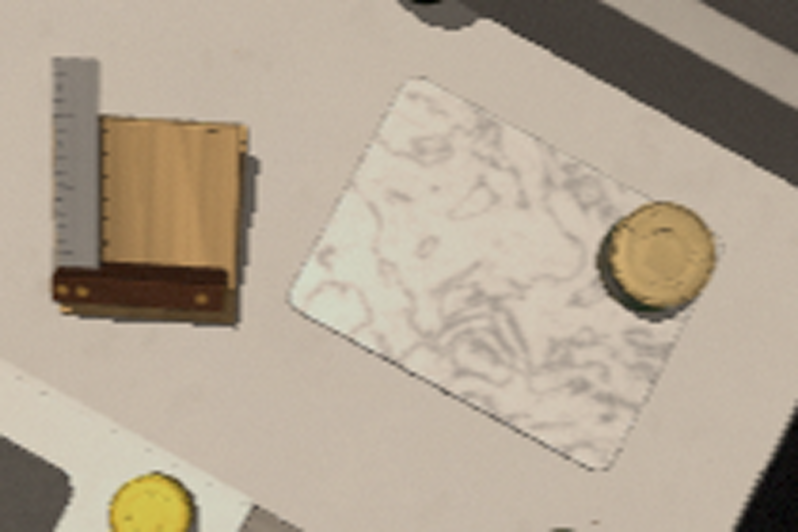

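View pics/scene0c.png

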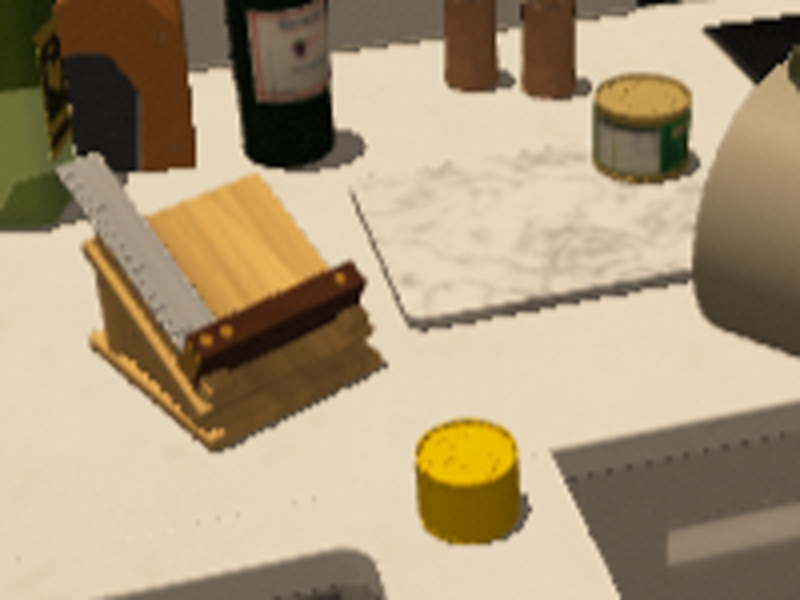

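Run:
```python
from h import *
p=pickle.load(open("top0.pkl","rb"))
f=lambda x,y:((x+.5)/3.8-.5+160,(y+.5)/3.8-.5+120)
P=lambda x,y,z:onz(p,f(x,y),z).round(1)
print("front",P(300,307,12),P(590,465,12)); print("left",P(290,295,12),P(405,85,12)); print("right",P(615,462,12),P(690,310,12))
print("back", P(425,78,12),P(600,165,12))
print("stock top inner L,R",P(53,283,76.5),P(227,286,76.5)," outer",P(53,303,67),P(222,312,67))
print("tin",P(660,255,70)); print("blade tip",P(52,58,130),P(100,60,130))
print("rest topback",P(100,115,105),P(247,124,105), "cam",-p["R"].T@p["t"])
```

```text
front [544.1  37.6  12. ] [ 424.  -174.2   12. ]
left [553.2  44.9  12. ] [710.6 -43.6  12. ]
right [ 425.8 -192.8   12. ] [ 537.3 -252.8   12. ]
back [715.7 -58.8  12. ] [ 647.6 -189.    12. ]
stock top inner L,R [558.1 207.8  76.5] [554.2  87.1  76.5]  outer [545.  209.5  67. ] [536.8  91.4  67. ]
tin [ 572.1 -218.6   70. ]
blade tip [703.9 199.  130. ] [702.2 167.  130. ]
rest topback [670.2 170.8 105. ] [662.7  70.5 105. ] cam [ 451.2516685    17.89561242 1111.0248802 ]
```

Run:
```python
from h import *
p=pickle.load(open("wrist0.pkl","rb"))
R=quat([-6.48e-4,.98421757,.17696143,2.4e-5]).as_matrix()
c=-p["R"].T@p["t"]; print(c, R.T@(c-[182.85,-491.94,303.3])); print(R); print("cam axes in tool",(p["R"]@R).round(3))
```

```text
[ 247.01464586 -468.62750192  373.75712858] [ 68.28606396   0.40925527 -70.4388195 ]
[[ 9.37369303e-01  3.48337131e-01 -1.82099571e-04]
 [ 3.48337068e-01 -9.37368464e-01  1.28404013e-03]
 [ 2.76584458e-04 -1.26705183e-03 -9.99999159e-01]]
cam axes in tool [[ 0.001  1.    -0.   ]
 [-0.963  0.    -0.271]
 [-0.271  0.     0.963]]
```

step_arm --series '[[[0, 0, 0], [0, 0, -6.76]], [[0, 0, 0], [0, 0, -6.76]], [[0, 0, 0], [0, 0, -6.76]], [[0, 0, 0], [0, 0, -6.76]], [[0, 0, 0], [0, 0, -6.76]], [[0, 0, 0], [0, 0, -6.76]], [[0, 0, 0], [0, 0, -6.76]], [[0, 0, 0], [0, 0, -6.76]], [[0, 0, 0], [0, 0, -6.76]], [[0, 0, 0], [0, 0, -6.76]]]'

```text
t: 0.98
eef_pos: [182.9, -492.1, 303.6]
eef_rot: [-0.0, 0.717, 0.697, 0.0]
ft_force: [0.6, 0.6, 0.1]
grip_width: 1.001
```

step_arm --series '[[[0.0281, 0.0231, -0.0019], [0, 0, 0]], [[0.0281, 0.0231, -0.0019], [0, 0, 0]], [[0.0281, 0.0231, -0.0019], [0, 0, 0]], [[0.0281, 0.0231, -0.0019], [0, 0, 0]], [[0.0281, 0.0231, -0.0019], [0, 0, 0]], [[0.0281, 0.0231, -0.0019], [0, 0, 0]], [[0.0281, 0.0231, -0.0019], [0, 0, 0]], [[0.0281, 0.0231, -0.0019], [0, 0, 0]], [[0.0281, 0.0231, -0.0019], [0, 0, 0]], [[0.0281, 0.0231, -0.0019], [0, 0, 0]], [[0.0281, 0.0231, -0.0019], [0, 0, 0]], [[0.0281, 0.0231, -0.0019], [0, 0, 0]], [[0.0281, 0.0231, -0.0019], [0, 0, 0]], [[0.0281, 0.0231, -0.0019], [0, 0, 0]], [[0, 0, 0], [0, 0, 0]], [[0, 0, 0], [0, 0, 0]]]'

```text
t: 2.32
eef_pos: [520.5, -109.1, 330.0]
eef_rot: [-0.0, 0.718, 0.696, -0.0]
ft_force: [-0.4, 0.8, 0.9]
grip_width: 1.003
```

```bash
cat > snap.py <<'E'
import sys
from workcell import monitor, cams
from h import *
n,tag=sys.argv[1:3]
o=monitor.observe(); p=cams.camera_params(n); im=cams.get_image(n)[:,:,::-1]
pickle.dump((p,o),open(f"{tag}.pkl","wb")); cv2.imwrite(f"pics/{tag}.png",im)
cv2.imwrite(f"pics/{tag}b.png",cv2.resize(im,None,fx=1.5,fy=1.5,interpolation=cv2.INTER_CUBIC))
print(o["t"],o["eef_pos"].round(1),o["eef_rot"].round(4),o["ft_force"].round(1),round(o["grip_width"],3),o["qpos"].round(2))
E
python3 snap.py wrist B
```

```text
2.3167 [ 520.5 -109.1  330. ] [-4.000e-04  7.184e-01  6.956e-01 -2.000e-04] [-0.4  0.8  0.9] 1.003 [-0.43  0.31  1.43 -0.    1.4  -0.39]
```

View pics/Bb.png

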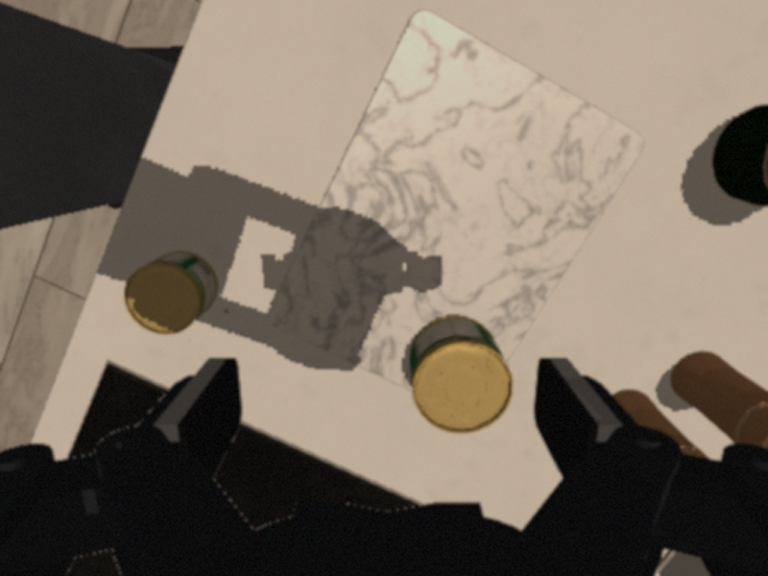

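Run:
```python
from h import *
im=cv2.imread("pics/B.png")
c=im[0:250,160:320]; c=cv2.resize(c,None,fx=3.2/1.4,fy=3.2/1.4,interpolation=cv2.INTER_CUBIC)
c1=im[0:140,200:310]; c1=cv2.resize(c1,None,fx=4,fy=4,interpolation=cv2.INTER_CUBIC)
c1=cv2.createCLAHE(3).apply(cv2.cvtColor(c1,cv2.COLOR_BGR2GRAY))
c2=im[130:270,160:270]; c2=cv2.resize(c2,None,fx=3.2,fy=4,interpolation=cv2.INTER_CUBIC)
c2=cv2.createCLAHE(3).apply(cv2.cvtColor(c2,cv2.COLOR_BGR2GRAY))
cv2.imwrite("pics/Bc.png",np.hstack([c1,c2]))
```

```text
(no output)
```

View pics/Bc.png

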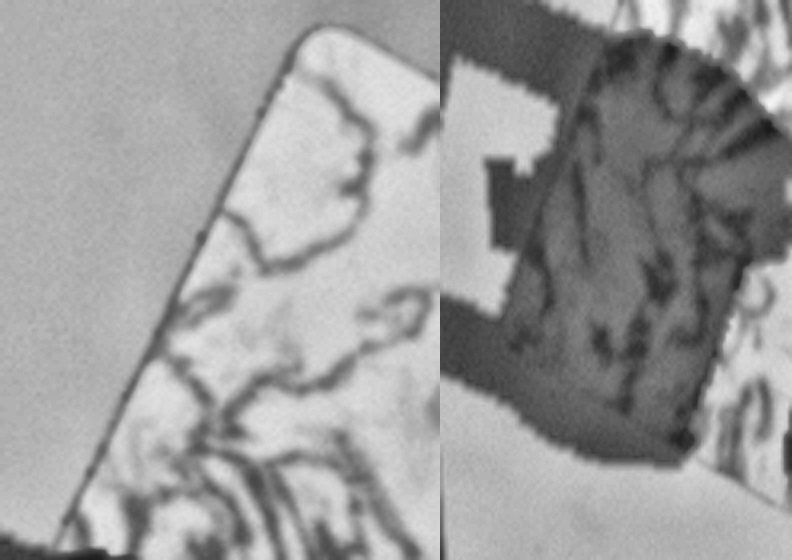

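step_arm --series '[[[0.031, 0.006, 0], [0, 0, 0]], [[0.031, 0.006, 0], [0, 0, 0]], [[0.031, 0.006, 0], [0, 0, 0]], [[0.031, 0.006, 0], [0, 0, 0]], [[0.031, 0.006, 0], [0, 0, 0]], [[0.031, 0.006, 0], [0, 0, 0]], [[0.031, 0.006, 0], [0, 0, 0]], [[0, 0, 0], [0, 0, 0]], [[0, 0, 0], [0, 0, 0]]]'

```text
t: 3.12
eef_pos: [569.4, 104.9, 330.2]
eef_rot: [-0.0, 0.719, 0.695, -0.0]
ft_force: [-1.2, -0.4, -0.0]
grip_width: 1.001
```

```bash
python3 snap.py wrist A
```

```text
3.1167 [569.4 104.9 330.2] [-1.000e-04  7.192e-01  6.948e-01 -3.000e-04] [-1.2 -0.4 -0. ] 1.001 [-0.02  0.42  1.28 -0.    1.44  0.01]
```

View pics/Ab.png

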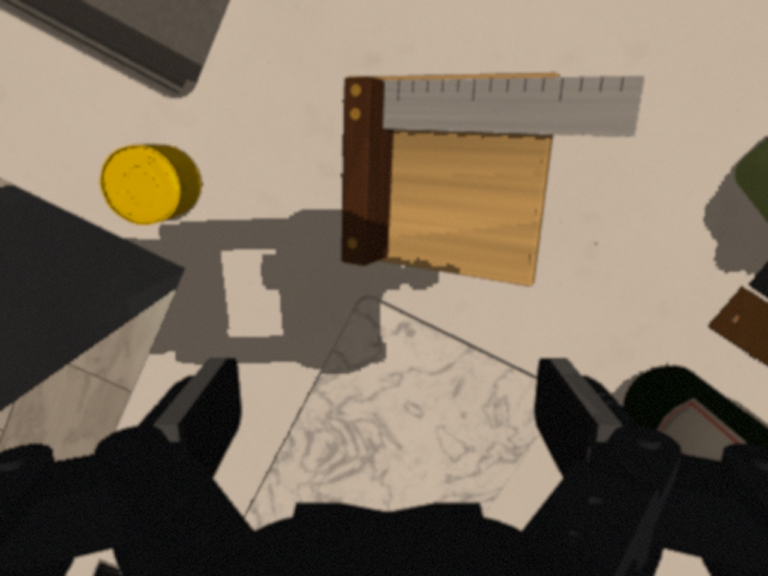

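Run:
```python
from h import *
p,o=pickle.load(open("B.pkl","rb"))
L=lambda x,y:((x+.5)/4-.5+200,(y+.5)/4-.5)
M=lambda x,y:((x+.5-440)/3.2-.5+160,(y+.5)/4-.5+130)
for q in [L(293,55),L(220,213),L(155,350),L(68,530),M(600,60),M(575,130),M(510,310)]:
    print(onz(p,q,12).round(1),onz(p,q,0).round(1))
print("short right",onz(p,M(690,455),12).round(1),onz(p,M(785,505),12).round(1))
print("short left",onz(p,L(340,28),12).round(1),onz(p,L(435,75),12).round(1))
im=cv2.imread("pics/A.png")
c=im[40:200,215:445]; c=cv2.resize(c,None,fx=3.4,fy=3.4,interpolation=cv2.INTER_CUBIC)
cv2.imwrite("pics/Ac.png",np.clip(c*1.5,0,255).astype(np.uint8))
```

```text
[540.5  40.2  12. ] [541.   42.8   0. ]
[519.7   1.6  12. ] [519.6   2.9   0. ]
[500.1 -33.8  12. ] [499.5 -33.6   0. ]
[472.3 -83.3  12. ] [470.8 -84.6   0. ]
[463.1 -97.7  12. ] [461.3 -99.5   0. ]
[ 452.3 -118.4   12. ] [ 450.1 -120.8    0. ]
[ 422.6 -174.5   12. ] [ 419.5 -178.6    0. ]
short right [ 490.2 -225.9   12. ] [ 527.9 -244.9   12. ]
short left [553.1  46.3  12. ] [578.3  34.2  12. ]
```

View pics/Ac.png

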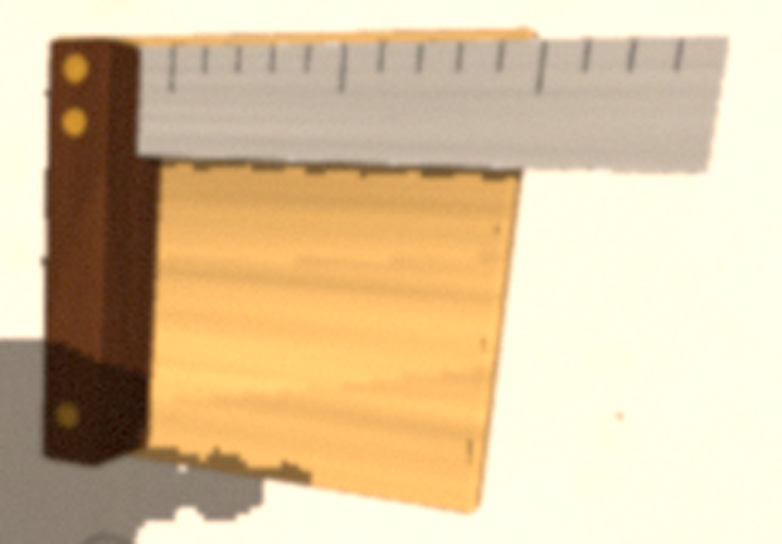

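Run:
```python
from h import *
p,o=pickle.load(open("A.pkl","rb"))
f=lambda x,y:((x+.5)/3.4-.5+215,(y+.5)/3.4-.5+40)
P=lambda x,y,z:onz(p,f(x,y),z).round(1)
print("outer",P(52,42,67.1),P(45,455,67.1)); print("inner",P(108,42,76.5),P(98,463,76.5)); print("innerbot",P(160,180,44.7),P(148,450,44.7))
# blade tip top surface at sq x=160,z=17
z=40+160*np.sin(.4887)+17*np.cos(.4887); print("tip",z,P(727,38,z),P(709,171,z))
```

```text
outer [546.1 211.   67.1] [537.2  93.6  67.1]
inner [561.9 209.4  76.5] [553.8  92.9  76.5]
innerbot [575.1 173.2  44.7] [568.5  88.8  44.7]
tip 130.12660004673756 [702.3 199.5 130.1] [701.2 170.8 130.1]
```

```bash
cat > sq.py <<'E'
from h import *
def sqpose(top=(549.75,151.7,71.8),yaw=-4.2,tilt=28):
    R=Rn.from_euler('z',yaw,degrees=True)*Rn.from_euler('y',-tilt,degrees=True)
    R=R.as_matrix(); return R,np.array(top)-36*R[:,2]
E
python3 - <<'E'
from sq import *
from workcell import monitor
R,o=sqpose(); print(R.round(3),o)
T=np.c_[R[:,1],R[:,0],-R[:,2]]
s=monitor.observe(); C=quat(s["eef_rot"]).as_matrix()
print("rotvec tool",np.degrees(Rn.from_matrix(C.T@T).as_rotvec()))
for back in (80,0):
    X=o+8*R[:,1]+(86+back)*R[:,2]; print(X,"in target tool axes",T.T@(X-s["eef_pos"]))
E
```

```text
[[ 0.881  0.073 -0.468]
 [-0.065  0.997  0.034]
 [ 0.469  0.     0.883]] [566.6055883  150.46220297  40.01388666]
rotvec tool [-28.02893694  -0.49788274   2.10754111]
[489.46850337 164.14833843 186.58318707] in target tool axes [  54.15266797 -141.69771604   87.4132087 ]
[526.92536627 161.39767836 115.94737964] in target tool axes [  54.15266797 -141.69771604  167.4132087 ]
```

step_arm --series '[[[0, 0, 0], [-7.0, -0.12, 0.53]], [[0, 0, 0], [-7.0, -0.12, 0.53]], [[0, 0, 0], [-7.0, -0.12, 0.53]], [[0, 0, 0], [-7.0, -0.12, 0.53]], [[0.0108, -0.0283, 0.0175], [0, 0, 0]], [[0.0108, -0.0283, 0.0175], [0, 0, 0]], [[0.0108, -0.0283, 0.0175], [0, 0, 0]], [[0.0108, -0.0283, 0.0175], [0, 0, 0]], [[0.0108, -0.0283, 0.0175], [0, 0, 0]], [[0, 0, 0], [0, 0, 0]], [[0, 0, 0], [0, 0, 0]], [[0, 0, 0], [0, 0, 0]]]' --fingers 0.6

```text
t: 4.17
eef_pos: [490.9, 163.9, 188.1]
eef_rot: [0.178, 0.711, 0.66, 0.166]
ft_force: [-0.1, -0.8, -0.3]
grip_width: 0.601
```

```bash
python3 snap.py wrist G1;  python3 - <<'E'
from sq import *
p,s=pickle.load(open("G1.pkl","rb")); R,o=sqpose()
im=cv2.imread("pics/G1.png")
T=np.c_[R[:,1],R[:,0],-R[:,2]];C=quat(s["eef_rot"]).as_matrix()
print("rot left",np.degrees(Rn.from_matrix(C.T@T).as_rotvec())); X=o+8*R[:,1]+86*R[:,2]; print("trans left",C.T@(X-s["eef_pos"]))
for a in (-10,10):
  for b in (-60,60):
    u=proj(p,o+R@[a,b,36]); cv2.circle(im,tuple(int(v) for v in u.round()),2,(0,255,0),-1)
cv2.imwrite("pics/G1b.png",cv2.resize(im,None,fx=1.5,fy=1.5))
E
```

```text
4.1667 [490.9 163.9 188.1] [0.1778 0.711  0.6598 0.1657] [-0.1 -0.8 -0.3] 0.601 [ 0.13  0.3   1.92 -0.22  0.45  0.38]
rot left [ 0.13112982 -0.01677176 -0.07984391]
trans left [ 0.09490347 -2.17366289 80.67434904]
```

View pics/G1b.png

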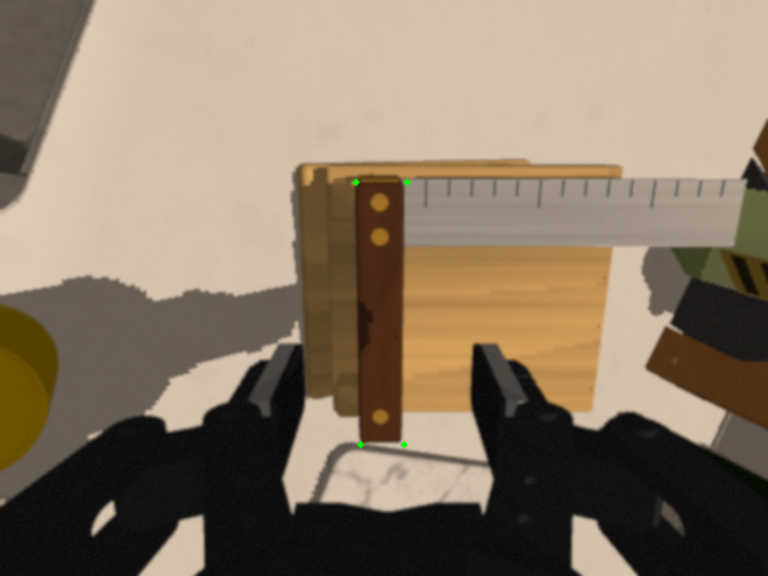

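step_arm --series '[[[0, -0.0004, 0.0161], [0, 0, 0]], [[0, -0.0004, 0.0161], [0, 0, 0]], [[0, -0.0004, 0.0161], [0, 0, 0]], [[0, -0.0005, 0.0161], [0, 0, 0]], [[0, -0.0005, 0.0161], [0, 0, 0]], [[0, 0, 0], [0, 0, 0]], [[0, 0, 0], [0, 0, 0]], [[0, 0, 0], [0, 0, 0]]]'

```text
t: 4.88
eef_pos: [526.1, 162.2, 116.1]
eef_rot: [0.178, 0.711, 0.66, 0.166]
ft_force: [-0.4, -0.0, 0.6]
grip_width: 0.601
```

```bash
python3 snap.py wrist G2
```

```text
4.8833 [526.1 162.2 116.1] [0.1776 0.7107 0.6602 0.1657] [-0.4 -0.   0.6] 0.601 [ 0.12  0.49  1.88 -0.3   0.3   0.45]
```

View pics/G2b.png

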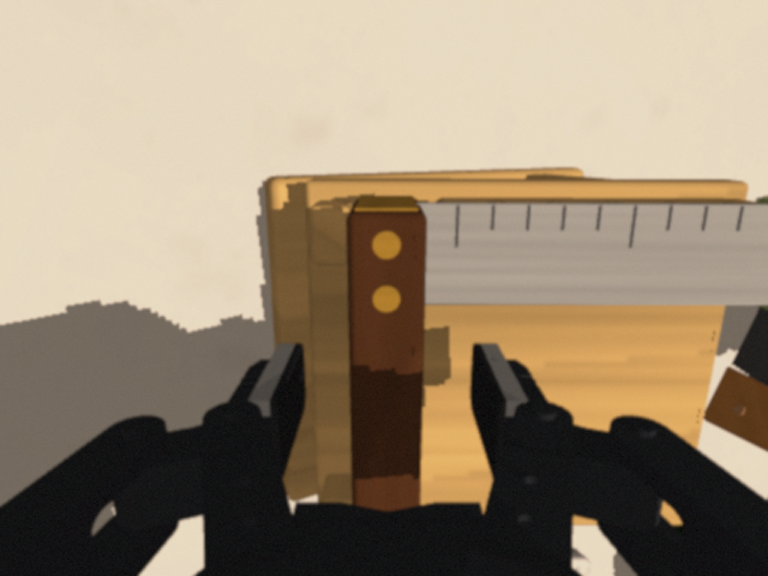

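Stock is centred between the jaws (stock x≈350–423, fingers symmetric about 387). Close.

step_arm --series '[[[0, 0, 0], [0, 0, 0]], [[0, 0, 0], [0, 0, 0]], [[0, 0, 0], [0, 0, 0]], [[0, 0, 0], [0, 0, 0]], [[0, 0, 0], [0, 0, 0]], [[0, 0, 0], [0, 0, 0]], [[0, 0, 0], [0, 0, 0]], [[0, 0, 0], [0, 0, 0]]]' --fingers 0

```text
t: 5.6
eef_pos: [525.6, 162.6, 115.6]
eef_rot: [0.177, 0.711, 0.661, 0.165]
ft_force: [-4.5, -1.4, 6.8]
grip_width: 0.218
```

```bash
python3 snap.py wrist G3
```

```text
5.6 [525.6 162.6 115.6] [0.1773 0.7105 0.6605 0.1655] [-4.5 -1.4  6.8] 0.218 [ 0.12  0.49  1.88 -0.3   0.3   0.45]
```

View pics/G3b.png

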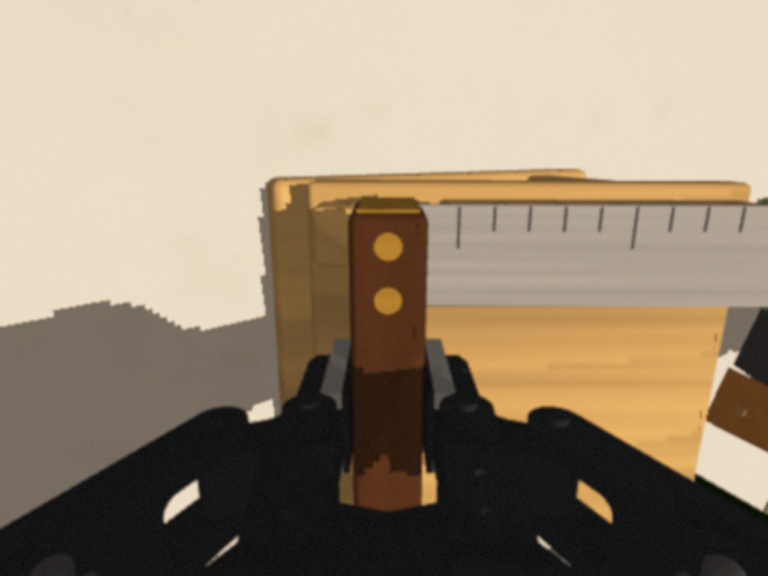

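step_arm --series '[[[0, 0, -0.008], [0, 0, 0]], [[0, 0, -0.012], [0, 0, 0]], [[0, 0, -0.02], [0, 0, 0]], [[0, 0, -0.02], [0, 0, 0]], [[0, 0, -0.02], [0, 0, 0]], [[0, 0, -0.02], [0, 0, 0]], [[0, 0, 0], [0, 0, 0]], [[0, 0, 0], [0, 0, 0]], [[0, 0, 0], [0, 0, 0]]]'

```text
t: 6.4
eef_pos: [478.5, 165.8, 202.2]
eef_rot: [0.177, 0.711, 0.661, 0.164]
ft_force: [-0.3, -0.2, -2.6]
grip_width: 0.222
```

```bash
python3 snap.py wrist G4
```

```text
6.4 [478.5 165.8 202.2] [0.1765 0.7108 0.6608 0.1645] [-0.3 -0.2 -2.6] 0.222 [ 0.14  0.26  1.93 -0.21  0.48  0.37]
```

View pics/G4b.png

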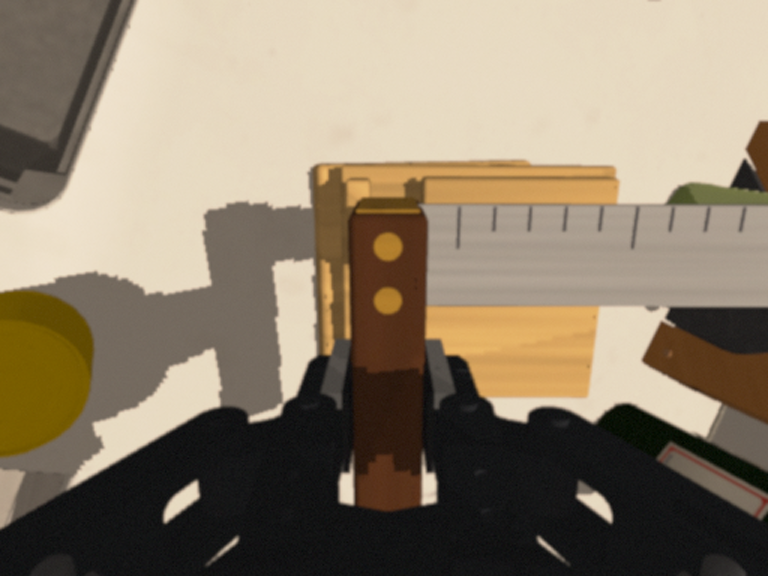

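```bash
cat > plan.py <<'E'
from sq import *
import sys
from workcell import monitor
R,o=sqpose()
# in-hand from grip pose (after closing)
_,g=pickle.load(open("G3.pkl","rb")); _,g4=pickle.load(open("G4.pkl","rb"))
Tg=quat(g["eef_rot"]).as_matrix()
Rh=Tg.T@R; oh=Tg.T@(o-g["eef_pos"])
# jaws align stock: take ideal alignment in yaw, centred
print("inhand o",oh.round(1),"rot",np.degrees(Rn.from_matrix(np.c_[Rh[:,1],Rh[:,0],-Rh[:,2]]).as_rotvec()).round(2))
E
python3 - <<'E'
from plan import *
p,_=pickle.load(open("B.pkl","rb"))
print("bottle",onz(p,(480,110),0),onz(p,(497,103),0))
oh[1]=0
Rh=np.array([[0,1,0],[1,0,0],[0,0,-1.]]).T  # tool->sq ideal: sqx=tooly, sqy=toolx, sqz=-toolz
pit=0
s=monitor.observe();C=quat(s["eef_rot"]).as_matrix()
print("tool z tilt",np.degrees(np.arccos(-C[2,2])), "toolx",C[:,0],"square origin now",s["eef_pos"]+C@oh)
yaw=-28.9; Rs=Rn.from_euler('z',yaw,degrees=True).as_matrix(); T=np.c_[Rs[:,1],Rs[:,0],-Rs[:,2]]
print("rotvec",np.degrees(Rn.from_matrix(C.T@T).as_rotvec()))
for z in (60,):
  O=np.array([472.8,-45.9,z]); X=O-T@oh; print(X,"move in target tool",T.T@(X-s["eef_pos"]))
E
```

```text
inhand o [-9.2  1.3 86.4] rot [ 0.07 -0.07  0.01]
bottle [783.80559313 -68.50987635   0.        ] [802.56970141 -61.06801254   0.        ]
tool z tilt 27.88974159826006 toolx [7.27945536e-02 9.97346887e-01 3.73927332e-04] square origin now [518.20023783 153.62700465 125.57358446]
rotvec [27.44752689 -6.03768549 24.22710908]
[477.27014703 -37.80234263 146.37898314] move in target tool [-178.8455331    97.23979437   55.54407201]
```

step_arm --series '[[[0, 0, -0.007], [4.575, -1.006, 4.038]], [[0, 0, -0.007], [4.575, -1.006, 4.038]], [[0, 0, -0.007], [4.575, -1.006, 4.038]], [[0, 0, -0.007], [4.575, -1.006, 4.038]], [[0, 0, -0.007], [4.575, -1.006, 4.038]], [[0, 0, -0.007], [4.575, -1.006, 4.038]], [[0, 0, 0], [0, 0, 0]], [[0, 0, 0], [0, 0, 0]]]'

```text
t: 7.12
eef_pos: [467.6, 167.2, 241.8]
eef_rot: [0.001, 0.861, 0.509, 0.001]
ft_force: [0.4, -0.4, -2.9]
grip_width: 0.219
```

```bash
cat > tgt.py <<'E'
from plan import *
import sys
yaw,ox,oy,oz=map(float,sys.argv[1:5]); oh[1]=0
s=monitor.observe();C=quat(s["eef_rot"]).as_matrix()
Rs=Rn.from_euler('z',yaw,degrees=True).as_matrix(); T=np.c_[Rs[:,1],Rs[:,0],-Rs[:,2]]
print("rotvec",np.degrees(Rn.from_matrix(C.T@T).as_rotvec()).round(2))
X=np.array([ox,oy,oz])-T@oh
print("now",s["t"],s["eef_pos"].round(1),"sq origin",(s["eef_pos"]+C@oh).round(1),"ft",s["ft_force"].round(1),"move(tool)",(C.T@(X-s["eef_pos"])).round(1))
E
python3 tgt.py -28.9 472.8 -45.9 60
```

```text
inhand o [-9.2  1.3 86.4] rot [ 0.07 -0.07  0.01]
rotvec [ 0.16 -0.06  0.08]
now 7.1167 [467.6 167.2 241.8] sq origin [463.3 159.  155.4] ft [ 0.4 -0.4 -2.9] move(tool) [-175.   107.    95.5]
```

step_arm --series '[[[-0.0219, 0.0134, 0], [0.16, -0.06, 0.08]], [[-0.0219, 0.0134, 0], [0, 0, 0]], [[-0.0219, 0.0134, 0], [0, 0, 0]], [[-0.0219, 0.0134, 0], [0, 0, 0]], [[-0.0219, 0.0134, 0], [0, 0, 0]], [[-0.0219, 0.0134, 0], [0, 0, 0]], [[-0.0219, 0.0134, 0], [0, 0, 0]], [[-0.0219, 0.0134, 0], [0, 0, 0]], [[0, 0, 0.024], [0, 0, 0]], [[0, 0, 0.024], [0, 0, 0]], [[0, 0, 0.024], [0, 0, 0]], [[0, 0, 0.024], [0, 0, 0]], [[0, 0, 0], [0, 0, 0]], [[0, 0, 0], [0, 0, 0]], [[0, 0, 0], [0, 0, 0]]]'

```text
t: 8.37
eef_pos: [476.3, -37.7, 147.7]
eef_rot: [0.0, 0.861, 0.508, 0.0]
ft_force: [0.1, 0.0, -1.4]
grip_width: 0.221
```

```bash
python3 tgt.py -28.9 472.8 -45.9 60; python3 snap.py wrist P1;python3 snap.py top P1t;python3 snap.py scene P1s
```

```text
inhand o [-9.2  1.3 86.4] rot [ 0.07 -0.07  0.01]
rotvec [ 0.05 -0.01 -0.  ]
now 8.3667 [476.3 -37.7 147.7] sq origin [471.9 -45.8  61.3] ft [ 0.1  0.  -1.4] move(tool) [0.3 0.9 1.3]
8.3667 [476.3 -37.7 147.7] [3.000e-04 8.612e-01 5.083e-01 3.000e-04] [ 0.1  0.  -1.4] 0.221 [-0.32  0.41  1.83  0.    0.91  0.18]
8.4167 [476.5 -37.7 148. ] [6.000e-04 8.613e-01 5.082e-01 6.000e-04] [-0.5  0.9 -2.4] 0.223 [-0.32  0.4   1.82  0.    0.91  0.18]
8.4667 [476.5 -37.8 148.1] [6.000e-04 8.613e-01 5.081e-01 7.000e-04] [-0.  -0.5 -2.6] 0.219 [-0.32  0.4   1.82  0.    0.91  0.18]
```

View pics/P1b.png

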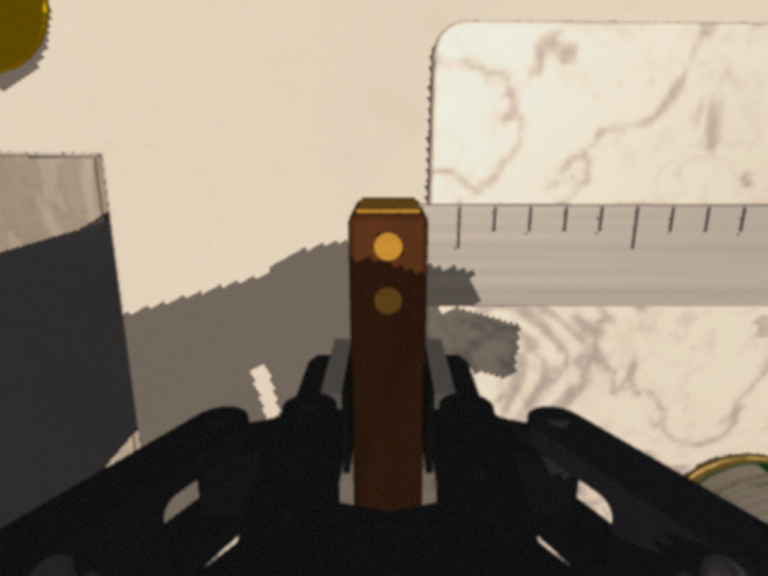

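View pics/P1tb.png

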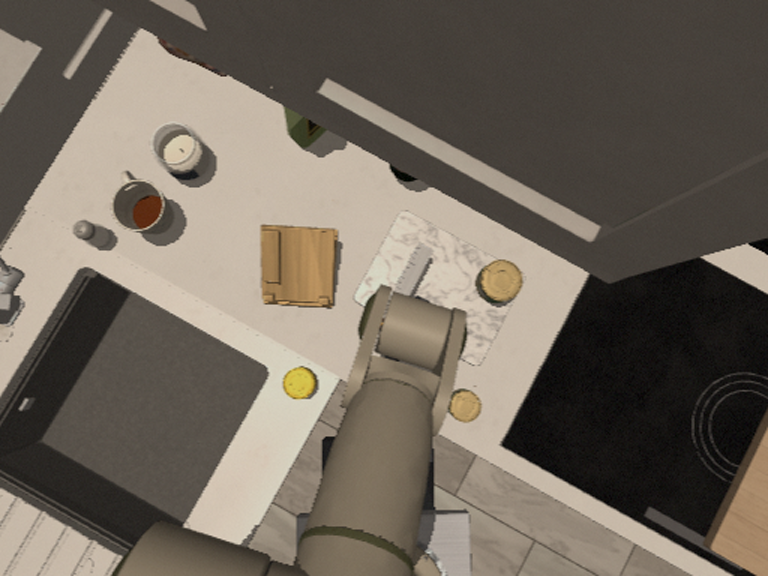

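View pics/P1sb.png

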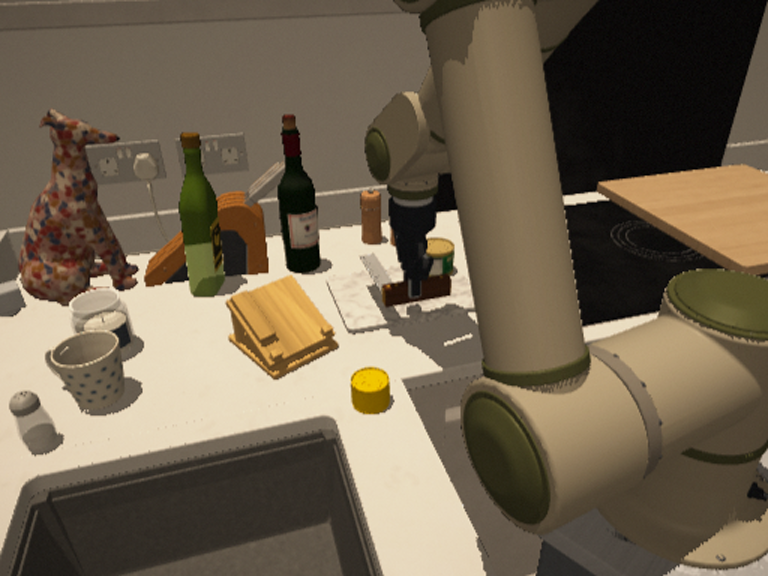

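Run:
```python
from h import *
im=cv2.imread("pics/P1.png")[10:140,270:330]
c=cv2.resize(im,None,fx=5,fy=4.4,interpolation=cv2.INTER_CUBIC)
im2=cv2.imread("pics/P1.png")[125:345,215:305]; c2=cv2.resize(im2,None,fx=5,fy=2.6,interpolation=cv2.INTER_CUBIC)
cv2.imwrite("pics/P1c.png",np.hstack([c[:572],c2[:572]]))
```

```text
(no output)
```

View pics/P1c.png

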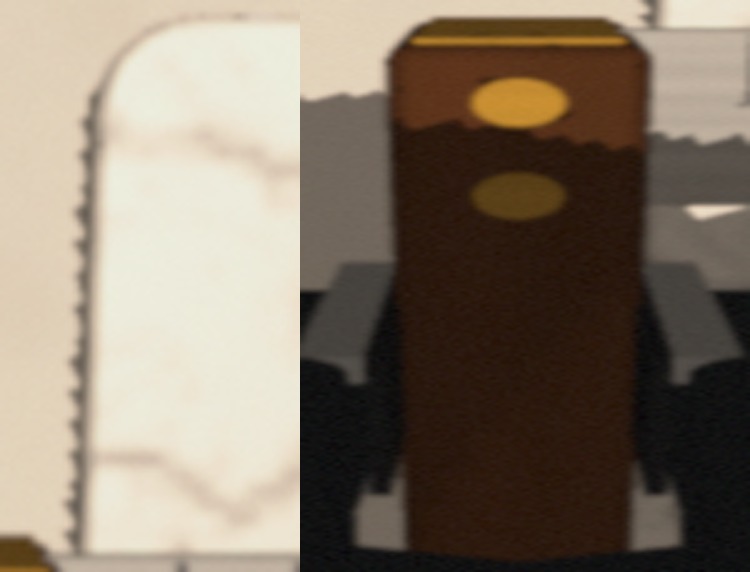

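Run:
```python
from h import *
p,s=pickle.load(open("P1.pkl","rb")); C=quat(s["eef_rot"]).as_matrix()
f=lambda x,y:((x+.5)/5-.5+270,(y+.5)/4.4-.5+10)
for nm,z,a,b in [("top",12,(101,110),(85,540)),("bot",0,(92,110),(72,540))]:
    A,B=[onz(p,f(*q),z) for q in (a,b)]
    d=A-B; print(nm,A.round(1),B.round(1),"yaw",-np.degrees(np.arctan2(d[0],d[1])).round(2),"tool y",(C.T@(A-s["eef_pos"]))[:2].round(1),(C.T@(B-s["eef_pos"]))[:2].round(1))
A=onz(p,f(140,20),12);B=onz(p,f(290,18),12);d=B-A;print("short",np.degrees(np.arctan2(d[1],d[0])))
im=cv2.imread("pics/P1.png")
```

```text
top [540.9  41.4  12. ] [513.6  -7.2  12. ] yaw -29.42 tool y [100.4  18.3] [44.6 17.8]
bot [541.8  43.    0. ] [512.3  -8.1   0. ] yaw -30.02 tool y [102.3  18.2] [43.3 17.1]
short -28.07216864355297
```

step_arm --series '[[[0, 0, 0.014], [0, 0, 0.2]], [[0, 0, 0.014], [0, 0, 0]], [[0, 0, 0.014], [0, 0, 0]], [[0, 0, 0.012], [0, 0, 0]], [[0, 0, 0], [0, 0, 0]], [[0, 0, 0], [0, 0, 0]], [[0, 0, 0], [0, 0, 0]], [[0, 0, 0], [0, 0, 0]]]'

```text
t: 9.18
eef_pos: [476.4, -37.8, 93.8]
eef_rot: [0.0, 0.862, 0.506, 0.0]
ft_force: [-0.5, 0.4, -2.1]
grip_width: 0.223
```

```bash
python3 tgt.py -29.1 472.8 -45.9 0; python3 snap.py wrist P2
```

```text
inhand o [-9.2  1.3 86.4] rot [ 0.07 -0.07  0.01]
rotvec [ 0.04 -0.03 -0.06]
now 9.1833 [476.4 -37.8  93.8] sq origin [471.9 -45.8   7.4] ft [-0.5  0.4 -2.1] move(tool) [0.4 0.8 7.4]
9.1833 [476.4 -37.8  93.8] [2.000e-04 8.624e-01 5.063e-01 4.000e-04] [-0.5  0.4 -2.1] 0.223 [-0.33  0.5   1.86  0.    0.78  0.18]
```

View pics/P2b.png

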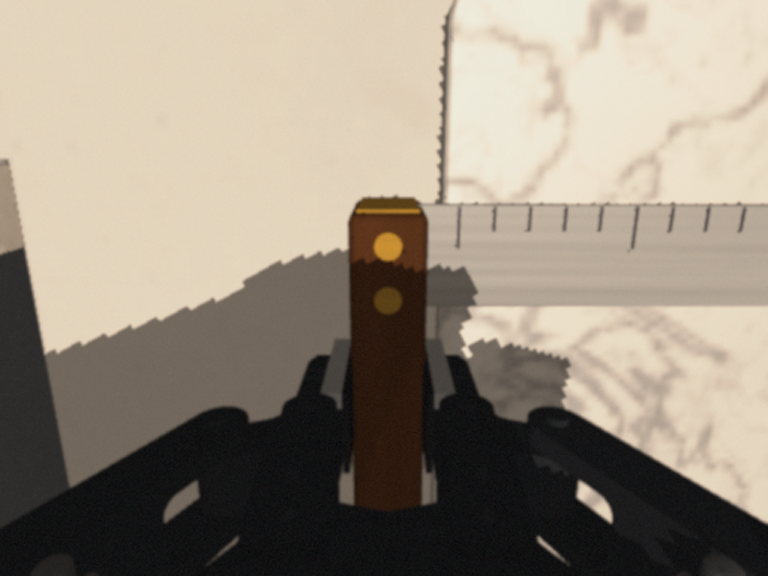

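step_arm --series '[[[0, 0, 0.002], [0, 0, 0]], [[0, 0, 0.002], [0, 0, 0]], [[0, 0, 0.001], [0, 0, 0]], [[0, 0, 0], [0, 0, 0]], [[0, 0, 0], [0, 0, 0]], [[0, 0, 0], [0, 0, 0]]]'

```text
t: 9.73
eef_pos: [475.9, -37.6, 87.8]
eef_rot: [-0.001, 0.862, 0.506, -0.0]
ft_force: [-0.3, -0.5, -4.0]
grip_width: 0.219
```

step_arm --series '[[[0, 0, 0.001], [0, 0, 0]], [[0, 0, 0], [0, 0, 0]], [[0, 0, 0], [0, 0, 0]]]'

```text
t: 9.98
eef_pos: [475.9, -37.6, 86.7]
eef_rot: [-0.001, 0.862, 0.506, -0.0]
ft_force: [-0.2, -0.3, -2.2]
grip_width: 0.222
```

step_arm --series '[[[0, 0, 0.001], [0, 0, 0]], [[0, 0, 0], [0, 0, 0]], [[0, 0, 0], [0, 0, 0]]]'

```text
t: 10.23
eef_pos: [476.0, -37.7, 86.2]
eef_rot: [-0.0, 0.862, 0.506, -0.0]
ft_force: [-2.3, 0.1, 4.7]
grip_width: 0.224
```

```bash
python3 snap.py wrist P3
cat > edge.py <<'E'
from h import *
import sys
tag=sys.argv[1]
p,s=pickle.load(open(tag+".pkl","rb")); C=quat(s["eef_rot"]).as_matrix()
g=cv2.cvtColor(cv2.imread(f"pics/{tag}.png"),cv2.COLOR_BGR2GRAY).astype(float)
ys=[];T=[]
for r in range(int(sys.argv[2]),int(sys.argv[3])):
    row=g[r,285:330]; row=np.convolve(row,[.25,.5,.25],'same'); 
    d=np.diff(row)[2:-2]; k=d.argmax()+2   # dark side -> white top
    if 3<k<41:
        a,b,c=d[k-3],d[k-2],d[k-1] if k-1<len(d) else 0
        dk=.5*(a-c)/(a-2*b+c) if abs(a-2*b+c)>1e-6 else 0
        X=onz(p,(285+k+.5+dk,r),12); T.append(C.T@(X-s["eef_pos"]))
T=np.array(T); m=np.abs(T[:,1]-np.median(T[:,1]))<1.5
k=np.polyfit(T[m,0],T[m,1],1); print(m.sum(),len(m),"span",T[m,0].min().round(),T[m,0].max().round(),"slope deg",np.degrees(np.arctan(k[0])).round(2),"tool y at stock ends",np.polyval(k,[-64,46]).round(2),"med",np.median(T[m,1]).round(2))
E
python3 edge.py P3 5 130; python3 edge.py P2 15 130; python3 edge.py P1 45 130
```

```text
10.2333 [476.  -37.7  86.2] [-4.000e-04  8.624e-01  5.063e-01 -1.000e-04] [-2.3  0.1  4.7] 0.224 [-0.33  0.52  1.86  0.    0.76  0.18]
125 125 span 53.0 102.0 slope deg 0.18 tool y at stock ends [17.28 17.62] med 17.72
115 115 span 52.0 100.0 slope deg 0.15 tool y at stock ends [16.93 17.21] med 17.28
8 8 span 89.0 95.0 slope deg -0.25 tool y at stock ends [18.86 18.39] med 18.18
```

View pics/P3b.png

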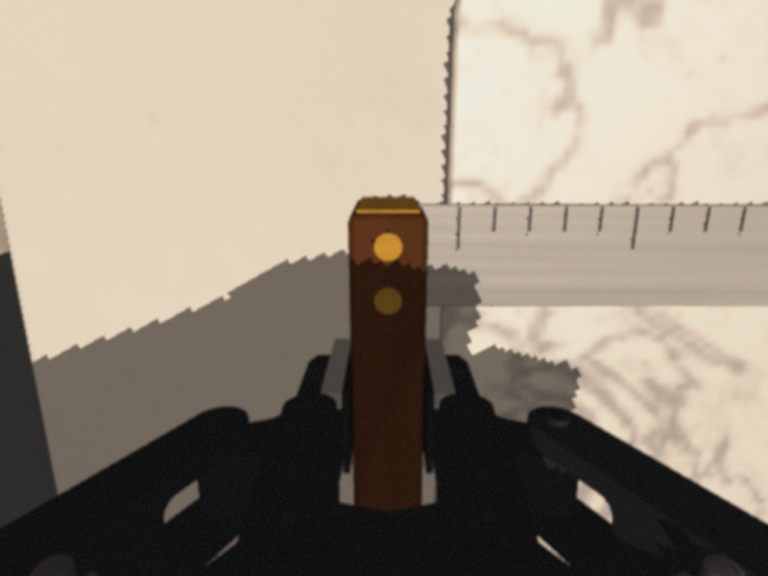

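step_arm --series '[[[0, 0, -0.0004], [0, 0, 0]], [[0, 0.0015, 0], [0, 0, 0]], [[0, 0.0015, 0], [0, 0, 0]], [[0, 0.0015, 0], [0, 0, 0]], [[0, 0.0015, 0], [0, 0, 0]], [[0, 0, 0], [0, 0, 0]], [[0, 0, 0], [0, 0, 0]], [[0, 0, 0], [0, 0, 0]]]'

```text
t: 10.95
eef_pos: [481.4, -40.7, 86.2]
eef_rot: [-0.0, 0.862, 0.506, 0.0]
ft_force: [-0.7, 0.7, 0.5]
grip_width: 0.218
```

```bash
python3 snap.py wrist P4; python3 edge.py P4 5 130
```

```text
10.95 [481.4 -40.7  86.2] [-2.000e-04  8.624e-01  5.062e-01  1.000e-04] [-0.7  0.7  0.5] 0.218 [-0.33  0.52  1.85  0.    0.77  0.18]
2 2 span 96.0 96.0 slope deg -0.69 tool y at stock ends [14.45 13.13] med 12.53
```

step_arm --series '[[[0, 0.0005, 0], [0, 0, 0]], [[0, 0.0005, 0], [0, 0, 0]], [[0, 0, 0], [0, 0, 0]], [[0, 0, 0], [0, 0, 0]]]'

```text
t: 11.33
eef_pos: [481.6, -40.8, 86.2]
eef_rot: [-0.001, 0.862, 0.506, -0.001]
ft_force: [-4.0, 2.7, 4.8]
grip_width: 0.222
```

```bash
python3 snap.py wrist P5; sed -i 's/285/283/g;s/:330/:325/' edge.py; python3 edge.py P5 15 130; python3 edge.py P4 15 130
python3 - <<'E'
import cv2
im=cv2.imread("pics/P5.png")[0:150,220:400]
cv2.imwrite("pics/P5c.png",cv2.resize(im,None,fx=4,fy=4,interpolation=cv2.INTER_CUBIC))
E
```

```text
11.3333 [481.6 -40.8  86.2] [-1.200e-03  8.624e-01  5.063e-01 -6.000e-04] [-4.   2.7  4.8] 0.222 [-0.33  0.53  1.84  0.    0.77  0.18]
11 11 span 72.0 97.0 slope deg -0.55 tool y at stock ends [13.49 12.42] med 11.93
9 9 span 92.0 97.0 slope deg 3.08 tool y at stock ends [3.4  9.31] med 11.79
```

View pics/P5c.png

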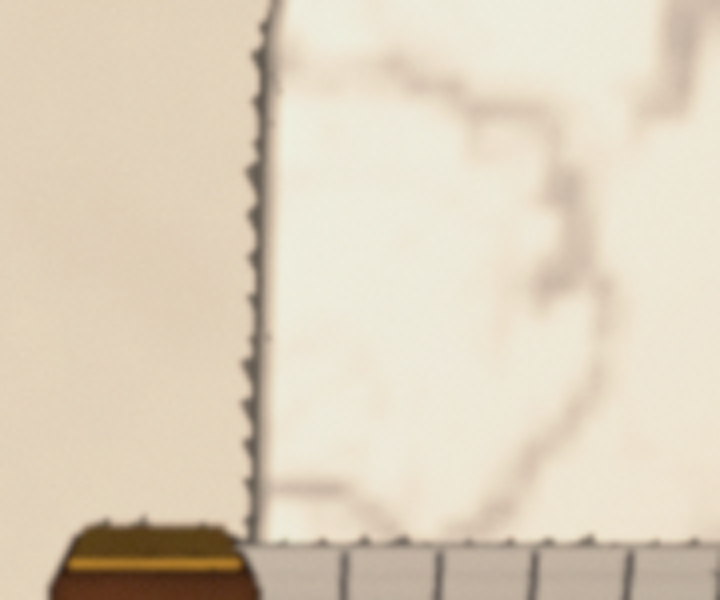

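```bash
sed -i 's/283/272/g;s/:325/:317/' edge.py; for t in P4 P5; do python3 edge.py $t 15 130; done
```

```text
115 115 span 53.0 98.0 slope deg 0.1 tool y at stock ends [11.42 11.62] med 11.67
115 115 span 53.0 98.0 slope deg 0.11 tool y at stock ends [11.37 11.58] med 11.63
```

step_arm --series '[[[0, 0, -0.0004], [0, 0, 0]], [[0, 0.0005, 0], [0, 0, 0]], [[0, 0.0005, 0], [0, 0, 0]], [[0, 0, 0], [0, 0, 0]], [[0, 0, 0], [0, 0, 0]]]'

```text
t: 11.8
eef_pos: [482.3, -41.3, 86.3]
eef_rot: [-0.001, 0.862, 0.506, -0.001]
ft_force: [-5.1, 3.1, 1.4]
grip_width: 0.217
```

```bash
python3 snap.py wrist P6; python3 edge.py P6 15 130
```

```text
11.8 [482.3 -41.3  86.3] [-0.0014  0.8624  0.5061 -0.0009] [-5.1  3.1  1.4] 0.217 [-0.33  0.53  1.84  0.    0.78  0.18]
115 115 span 53.0 98.0 slope deg 0.2 tool y at stock ends [10.36 10.75] med 10.85
```

step_arm --series '[[[0, 0, -0.0004], [0, 0, 0]], [[0, 0.0005, 0], [0, 0, 0]], [[0, 0.0003, 0], [0, 0, 0]], [[0, 0, 0], [0, 0, 0]], [[0, 0, 0], [0, 0, 0]]]'

```text
t: 12.27
eef_pos: [482.5, -41.4, 86.5]
eef_rot: [-0.002, 0.862, 0.506, -0.001]
ft_force: [-7.2, 4.5, 2.6]
grip_width: 0.218
```

```bash
python3 snap.py wrist P7; python3 edge.py P7 15 130
```

```text
12.2667 [482.5 -41.4  86.5] [-0.0022  0.8624  0.5062 -0.0014] [-7.2  4.5  2.6] 0.218 [-0.33  0.53  1.84  0.    0.78  0.18]
115 115 span 53.0 98.0 slope deg 0.18 tool y at stock ends [10.4  10.75] med 10.84
```

step_arm --series '[[[0, 0, 0], [0, 0, 0]], [[0, 0, 0], [0, 0, 0]], [[0, 0, 0], [0, 0, 0]], [[0, 0, 0], [0, 0, 0]], [[0, 0, 0], [0, 0, 0]]]' --fingers 0.55

```text
t: 12.73
eef_pos: [483.9, -42.1, 87.1]
eef_rot: [-0.0, 0.862, 0.506, 0.0]
ft_force: [0.5, -0.8, -0.7]
grip_width: 0.549
```

```bash
python3 snap.py wrist P8; python3 edge.py P8 15 130
```

```text
12.7333 [483.9 -42.1  87.1] [-2.000e-04  8.624e-01  5.062e-01  0.000e+00] [ 0.5 -0.8 -0.7] 0.549 [-0.33  0.53  1.84  0.    0.78  0.18]
115 115 span 53.0 98.0 slope deg 0.11 tool y at stock ends [8.72 8.93] med 8.98
```

View pics/P8b.png

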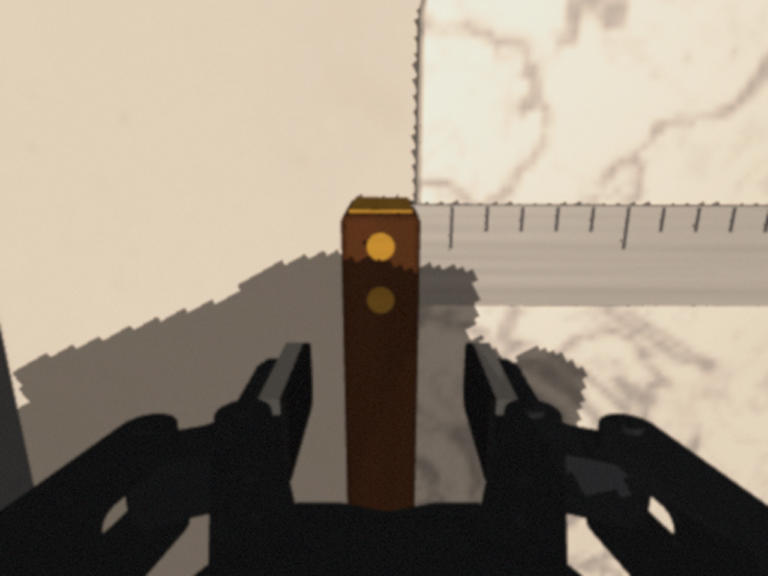

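step_arm --series '[[[0, 0, -0.01], [0, 0, 0]], [[0, 0, -0.02], [0, 0, 0]], [[0, 0, -0.03], [0, 0, 0]], [[0, 0, -0.03], [0, 0, 0]], [[-0.03, 0, -0.03], [0, 0, 0]], [[-0.03, 0, -0.02], [0, 0, 0]], [[-0.03, 0, 0], [0, 0, 0]], [[0, 0, 0], [0, 0, 0]], [[0, 0, 0], [0, 0, 0]], [[0, 0, 0], [0, 0, 0]]]'

```text
t: 13.62
eef_pos: [440.1, -119.9, 226.7]
eef_rot: [-0.001, 0.862, 0.506, -0.0]
ft_force: [-0.4, -0.4, -0.2]
grip_width: 0.548
```

```bash
python3 snap.py wrist Q1
```

```text
13.6167 [ 440.1 -119.9  226.7] [-6.000e-04  8.625e-01  5.061e-01 -1.000e-04] [-0.4 -0.4 -0.2] 0.548 [-0.52  0.24  1.8   0.    1.09 -0.01]
```

View pics/Q1b.png

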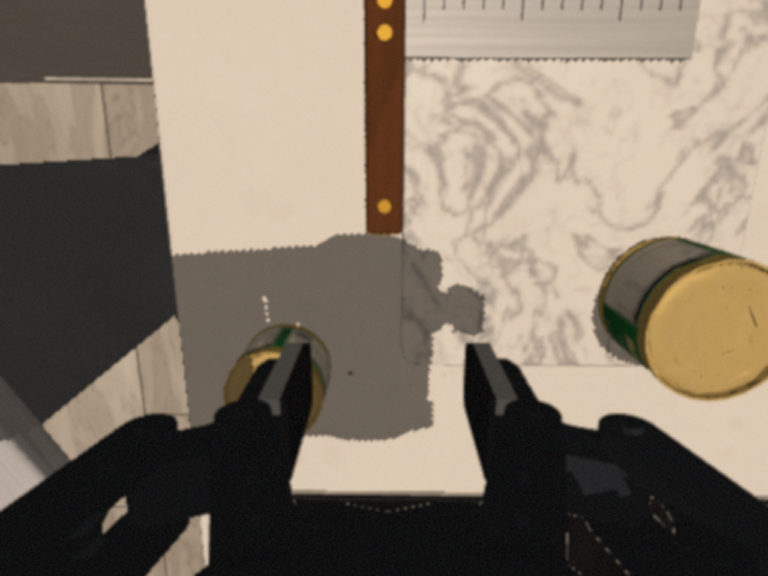

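step_arm --series '[[[0.025, 0.03, 0], [0, 0, 0]], [[0.025, 0.03, 0], [0, 0, 0]], [[0.02, 0.03, 0], [0, 0, 0]], [[0, 0.03, 0], [0, 0, 0]], [[0, 0, 0], [0, 0, 0]], [[0, 0, 0], [0, 0, 0]], [[0, 0, 0], [0, 0, 0]]]'

```text
t: 14.25
eef_pos: [578.7, -116.5, 225.7]
eef_rot: [-0.001, 0.862, 0.507, -0.001]
ft_force: [-0.1, 0.0, -0.0]
grip_width: 0.55
```

```bash
python3 snap.py wrist Q2
python3 - <<'E'
import cv2
im=cv2.imread("pics/Q2.png")[40:240,60:260]
cv2.imwrite("pics/Q2c.png",cv2.resize(im,None,fx=3,fy=3,interpolation=cv2.INTER_CUBIC))
E
```

```text
14.25 [ 578.7 -116.5  225.7] [-1.200e-03  8.621e-01  5.067e-01 -7.000e-04] [-0.1  0.  -0. ] 0.55 [-0.4   0.52  1.4   0.    1.22  0.11]
```

View pics/Q2b.png

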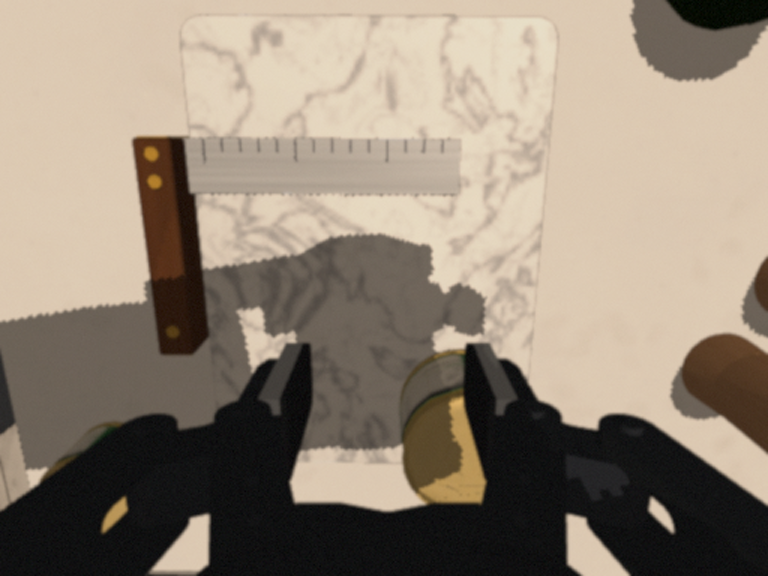

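View pics/Q2c.png

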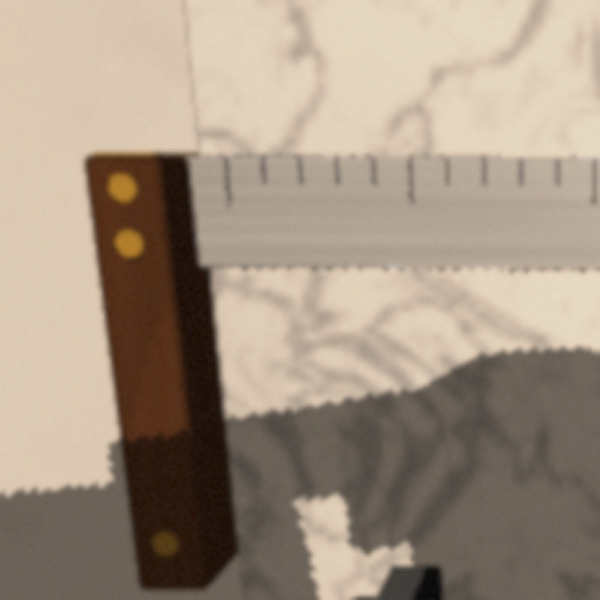

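Run:
```python
from h import *
p,s=pickle.load(open("Q2.pkl","rb")); C=quat(s["eef_rot"]).as_matrix()
f=lambda x,y:((x+.5)/3-.5+60,(y+.5)/3-.5+40)
for n,z,a,b in [("edge free",12,(187,20),(197,150)),("edge/face",12,(212,275),(238,545)),("top inner",36,(159,160),(188,430)),("top inner low",36,(188,430),(207,587)),("top outer",36,(86,160),(140,585))]:
    A,B=[onz(p,f(*q),z) for q in (a,b)]; d=A-B
    print(n,A.round(1),B.round(1),"tool",(C.T@(A-s["eef_pos"]))[:2].round(1),(C.T@(B-s["eef_pos"]))[:2].round(1),"yaw",-np.degrees(np.arctan2(d[0],d[1])).round(2))
```

```text
edge free [533.7  27.6  12. ] [516.7  -1.   12. ] tool [ 104.  -108.8] [  70.7 -109.8] yaw -30.73
edge/face [500.5 -31.2  12. ] [ 459.9 -102.9   12. ] tool [  36.5 -109.2] [ -45.9 -109.8] yaw -29.53
top inner [514.9  -3.1  36. ] [480.  -64.7  36. ] tool [  68.1 -110.4] [  -2.7 -110.9] yaw -29.52
top inner low [480.  -64.7  36. ] [ 457.7 -105.4   36. ] tool [  -2.7 -110.9] [ -49.1 -110.6] yaw -28.77
top outer [498.7   5.9  36. ] [441.3 -95.6  36. ] tool [  68.1 -128.9] [ -48.5 -129.6] yaw -29.5
```

```bash
python3 snap.py scene Q3
```

```text
14.3 [ 578.5 -116.7  226.1] [-1.000e-03  8.622e-01  5.066e-01 -5.000e-04] [-0.2 -0.5  0.1] 0.549 [-0.4   0.52  1.4   0.    1.22  0.11]
```

View pics/Q3b.png

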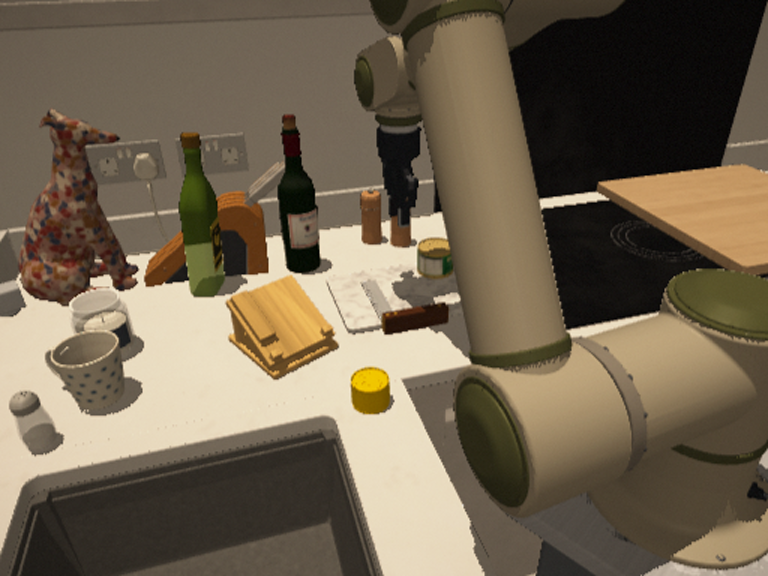

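The scene view shows the square flat along the tray's near edge (stock at about 385–448, 318), the tin upright on the tray at (435, 258), and the gripper clear of everything.

```bash
python3 -c "
from workcell import job
print(job.hand_in())"
```

```text
the job is handed in; nothing more can be done
None
```

I took the try square off its rest and laid it flat on the worktop with the stock against the tray's near long edge and the blade across the tray. I slid it in until it met the tray (about 8 N), let go, backed the arm well clear and handed the job in at about 14 s of the 58 s.

**Last checks:**
- **Flush and parallel:** the wrist images after letting go put the stock's inner face within about 0.7 mm of the tray edge. Its angle agrees with the edge to a few tenths of a degree. No gap shows, although a dark gap would be hard to see against the dark wood.
- **Tray and tin:** the tin stands upright on the tray. The tray edge reads within about 2 mm of its first position.

**Disagreements:**
- **Edge angle:** readings ranged from -28.8 to about -30.7 degrees. The -30.7 and -30.0 came from short stretches of edge only; I set the square at -29.1.
- **Moment of contact:** at the contact force, the image still read about 0.7 mm of gap. That is within the 2 mm camera calibration, so I took the force as the sign of contact and did not push again after letting go.

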